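Hold a telescoping pick-up tool fully drawn out in its bench cradle

ROBOT

A 6-joint arm with a two-finger parallel gripper is mounted at the origin on a cart in front of the work surface, level with it; the furniture and walls round the work are solid. World frame = base frame: x ahead of the robot, y to its left, z up, the work surface at z = 0. Lengths are in m, angles in rad, forces in N, time in s.
With the tool pointing down it reaches from about 0.3 to 0.85 m from the base axis. Payload 4.2 kg.
Tool frame: the origin (TCP) lies at the very end of the fingers, on their centre line; the grasp point (between the pads) lies 19 mm behind it; z points along the fingers, y is the direction in which the jaws open and shut (so a half turn about z gives the same grasp; the last joint's range is limited). The gripper opens to 91 mm and grips with 3 to 60 N. Pads are 32 mm wide; open, the fingers measure 118 mm over their backs; the gripper's body (76 mm by 178 mm) begins 60 mm behind the grasp point.
Start: joints at [-1.195, 0.32, 1.565, -0, 1.257, -0.02], TCP at [0.222, -0.531, 0.214] pointing down, gripper open.
Joint ranges: [-3.11, 3.11], [-0.84, 2.01], [0.21, 2.61], [-1.34, 4.49], [0.05, 2.63], [-2.56, 2.56]. Speed limits (rad/s): [2.57, 2.57, 3.14, 3.14, 3.14, 3.14].

INTERFACE

Orientations are given as a rotation vector (axis times angle).
In Python, from bench import telemetry, vision, workorder gives the robot as it stands.
- The arm moves only by the tool servo_tool, never from a script. Its arguments are lists of equal length, an entry for each row: "delta_pos": the shift along the tool's x, y, z each as a share of 0.4 m, from -1 to 1, a list of three; "twist": the turn about the tool's z as a share of pi/4 rad, from -1 to 1. In form: {"delta_pos": [[tx, ty, tz], ...], "twist": [twist, ...]}. A call has exactly 5 rows; each row is the pose to reach, as a shift and turn from the pose commanded when the call began, along the tool's axes at that moment; what a row does not reach only later rows make up. A row lasts 1/10 s, in which the tool goes at most 50 mm and 8.59 degrees, less where a joint would pass 70% of its speed; a pose out of reach is approached as far as the arm can. A call with a number of a shift or a turn outside -1 to 1 is refused whole. A call with a gripper value outside its range is refused whole. "gripper" is the opening, from 0 (shut) to 1 (fully open), set as the call begins (left out, the last holds). The fingers move at their own pace and stop on an object; "force" is the grip in N (left out, the last holds). Time passes only in rows, so rows that repeat a pose let the fingers close, or fill a call up. It gives the time, the measured TCP pose, the force and the opening at its end, in the units of the state.
- telemetry.state(): the state, without advancing time (a new reading comes with each control period).
- vision.get_image(name): name is "scene" or "side" or "wrist"; returns the picture (420x560x3 uint8, red, green, blue); there is no depth.
- vision.camera_params(name): a dict with "fx", "fy", "cx", "cy" (pixels), "R" (3x3) and "t" (3): a world point X has camera coordinates R X + t. Camera axes: x right, y down, z forward; pixel columns grow to the right and rows downward; lengths in m; the calibration is good to about 2 mm. The wrist camera is an equidistant fisheye: a pixel r from the principal point sees the ray r / f radians off the axis. A picture is of the moment at which its call begins: read the wrist's pose just before it. camera_params takes no time and is no camera call; for the wrist camera it gives the pose at the moment of the call.
- workorder.sign_off(): hands the job in, once; it reports no verdict.
The state is a dict: "time_s": time; "joints": joint angles; "joint_vel": joint speeds; "joint_torque": joint torques, N m; "eef_pos": TCP position; "eef_rot": TCP orientation; "contact_force": force on the tool from outside, world axes, zero at the start; "wrist_torque": the same for the moment, N m; "width": finger opening in m.
Only numpy, scipy, OpenCV 4.12 (cv2) and the standard library are available. Lean on these libraries where they do the work, as an engineer would, in place of code of your own. Each camera call takes 0.05 s, during which the arm holds its last target. There are 200 camera calls.

TASK

The telescoping pick-up tool needs its sections oiled: lay it button up in the two yokes of the raised metal cradle and let go of it, then press the red button so that the rod springs out a little. Grip the yellow head at the rod's end, pull the rod straight out past its first stop to the second one (both sections fully out), and finish while still holding it out there, the barrel lying in the cradle; if let go, it springs back. Leave the oil bottle, the reel and the meter where they stand.

Things in the scene. Friction and masses are not known exactly. Their poses are not given: they have to be found in the camera images.
- tool_mid (a point): centre (half-way up) of the grey square barrel of the loose pick-up tool, about 0.3 kg: 24 mm wide, 24 mm high, 120 mm long (60 mm either way from here). x axis: along the barrel to the rod's yellow head; z: out of the button side. Starts flat on the bench, button up, rod in, head 4 mm clear of the barrel's front. Grip it across its width, under the button.
- tool_cap (a point): centre of the black end cap on the barrel's rear end, 40 mm wide, 24 mm high, 12 mm thick (from 60 to 72 mm behind the barrel's middle). It is wider than the cradle's slots, so it bears against a yoke and takes the pull.
- button_top (a point): centre of the top of the red release button, 16 mm across, on the middle of the barrel's upper side; it stands 9 mm proud of the barrel. z axis: up, away from the barrel.
- button (a joint): how far the button is pressed, m: 0 out, 0.0055 fully down. It frees the rod at about 0.003; fully down takes about 4 N. It springs back by itself. Until it is pressed the rod is latched.
- head (a point): centre of the yellow head with three steel rings at the end of the rod, a cylinder 22 mm across and 24 mm long along the tool's x axis, level with the barrel's axis. Pull it along the tool's +x axis.
- rod (a joint): how far the thin inner rod is out of the sleeve, m: 0 in (latched), springs to about 0.03 when the button frees it, 0.055 at its stop (the first stop).
- sleeve (a joint): how far the thicker steel sleeve is out of the barrel, m: 0 in, 0.055 at its stop (the second stop). It starts once the rod is at its own stop. The head's whole travel is rod plus sleeve, 0.110 m. Springs draw both back: about 1 N at the first stop, 3 N as the sleeve starts, 5.5 N at the second stop.
- cradle_seat (a point): centre of the cradle's seat, mid-way between its two yokes, at seat height, 45 mm over the bench; the cradle is fixed. x axis: along the slots (both directions alike); the barrel lies in them, underside on the seats. Lay the barrel's middle over this point: the end cap is then 9 mm behind one yoke, and the pull draws it against that yoke.
- cradle: the cradle; origin at the centre of its underside, axes as the seat's. Dark base plate 130 x 80 mm, 8 mm high. Aluminium yokes at x = -45 and +45 mm, each 12 mm long in x, 44 mm wide below. Slots 28 mm wide between cheeks 17 mm high over the seat, which flare out above (26 mm over the seat, mouth about 40 mm, 54 mm outside). Open between the yokes.
- oil_bottle: small cream oil bottle with a red nozzle, 34 mm across, 95 mm high, loose; origin at the centre of its underside. Leave it.
- solder_reel: white reel, 60 mm across, 50 mm high, loose; origin at the centre of its underside. Leave it.
- multimeter: orange hand meter, 170 x 85 x 44 mm, loose, lying flat; origin at the centre of its underside. Leave it.

How it is judged:
By the outcome, as a careful person would: the job done as asked, in the order asked, and still so for the second after the job is handed in, while the arm keeps its last pose, push and grip.
It also fails if it takes over 54 s, if anything falls off the work surface, if the arm or the gripper's body presses on something with over 40 N, if the wrist force passes 120 N, or if a joint passes its speed limit or range.

## Working session

There is one attempt and no reset: what is moved stays moved. The work goes in short steps, Python scripts to look and compute and a tool call to move; the robot and the scene stay as the last step left them, time stands still between calls to the robot, and variables do not carry over. Pictures are saved under pics/ and viewed, about 8 in all and at most 12, crops included, and the job is handed in when it is done.

Besides the shell and the picture viewer there is one more tool, called by a JSON object that holds its "name" and its "arguments". servo_tool: Moves the arm, as the interface text tells. Its arguments: {"type":"object","properties":{"delta_pos":{"type":"array"},"twist":{"type":"array"},"gripper":{"type":"number"},"force":{"type":"number"}},"required":["delta_pos","twist"]}

```bash
mkdir -p pics; ls; python3 - <<'E'
from bench import telemetry, vision
import cv2,numpy as np
s=telemetry.state();print(s)
a=vision.get_image("scene");b=vision.get_image("side")
for n in("scene","side","wrist"):print(n,vision.camera_params(n))
cv2.imwrite("pics/scene0.png",a[...,::-1]);cv2.imwrite("pics/side0.png",b[...,::-1])
E
```

```text
pics
{'time_s': 0.0, 'joints': array([-1.19500865e+00,  3.20281904e-01,  1.56566101e+00, -2.63351682e-05,
        1.25739798e+00, -2.00386576e-02]), 'joint_vel': array([-0.00025826, -0.00120745, -0.00015613,  0.00025376,  0.00108497,
        0.00102521]), 'joint_torque': array([-5.25350319e-03, -4.12480867e+01, -2.31978053e+01,  7.23429909e-02,
        4.56997391e-02, -1.32748610e-04]), 'eef_pos': array([ 0.2214918 , -0.5300856 ,  0.21313302]), 'eef_rot': array([-3.07858045e+00, -6.17386536e-01,  5.24328270e-04]), 'contact_force': array([ 0.52537067, -0.06264131, -1.17289412]), 'wrist_torque': array([-0.01902151,  0.02864283, -0.01788441]), 'width': 0.09097975097545719}
scene {'fx': 397.2107862936507, 'fy': 397.2107862936507, 'cx': 280.4675640908336, 'cy': 211.2590429283395, 'R': array([[-0.71379847, -0.70032533,  0.00601498],
       [-0.34851037,  0.34773933, -0.87041247],
       [ 0.60748026, -0.62339538, -0.49228644]]), 't': array([0.38572946, 0.2196435 , 1.07873107])}
side {'fx': 383.10604791062207, 'fy': 383.10604791062207, 'cx': 275.7705413007719, 'cy': 207.33105174613098, 'R': array([[-0.89022666, -0.45550247, -0.00374157],
       [-0.25848135,  0.5119011 , -0.81923419],
       [ 0.37507851, -0.72833699, -0.5734469 ]]), 't': array([0.46150621, 0.18060734, 0.8348622 ])}
wrist {'fx': 325.19226210127806, 'fy': 325.19226210127806, 'cx': 275.9682864553941, 'cy': 212.41705597286963, 'R': array([[ 3.85553355e-01, -9.22685540e-01, -7.23089154e-05],
       [-8.95632095e-01, -3.74267638e-01,  2.40347427e-01],
       [-2.21792159e-01, -9.26019947e-02, -9.70686926e-01]]), 't': array([-0.57599127, -0.02743944,  0.38794818])}
```

View pics/scene0.png

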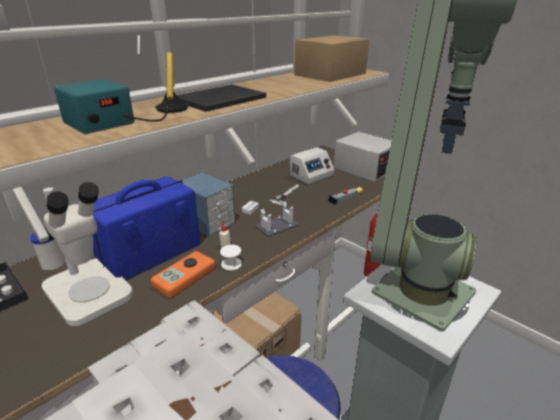

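View pics/side0.png

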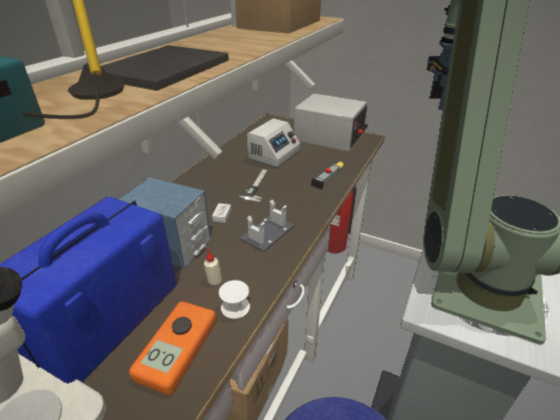

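The scene view shows the tool near (346,194), the cradle near (277,222), the reel at (231,258), the bottle at (225,238) and the meter at (184,272). In the side view the tool is near (328,175) and the cradle near (267,233). Next I'll triangulate roughly from enlarged crops.

```bash
cat > h.py <<'E'
import numpy as np, cv2
from bench import telemetry, vision
from scipy.spatial.transform import Rotation as Ro
def ray(p,uv):
    R,t=np.array(p["R"]),np.array(p["t"]); x=(uv[0]-p["cx"])/p["fx"]; y=(uv[1]-p["cy"])/p["fy"]
    if p.get("fish"):
        r=np.hypot(x,y); d=np.array([np.sin(r)*x/max(r,1e-9),np.sin(r)*y/max(r,1e-9),np.cos(r)])
    else: d=np.array([x,y,1.]); d/=np.linalg.norm(d)
    return -R.T@t, R.T@d
def tri(obs):
    A=np.zeros((3,3));b=np.zeros(3);rs=[ray(*o) for o in obs]
    for c,d in rs:
        P=np.eye(3)-np.outer(d,d);A+=P;b+=P@c
    X=np.linalg.solve(A,b)
    return X,[1e3*np.linalg.norm((np.eye(3)-np.outer(d,d))@(X-c)) for c,d in rs]
def onz(p,uv,z):
    c,d=ray(p,uv); return c+d*(z-c[2])/d[2]
def wp():
    p=dict(vision.camera_params("wrist"));p["fish"]=1;return p
def snap(name,fn=None):
    p=wp() if name=="wrist" else vision.camera_params(name)
    a=vision.get_image(name)[...,::-1].copy()
    if fn: cv2.imwrite("pics/"+fn,a)
    return p,a
def proj(p,X):
    c=np.array(p["R"])@X+np.array(p["t"])
    if p.get("fish"):
        r=np.hypot(c[0],c[1]);k=np.arctan2(r,c[2])/r
        return np.array([p["fx"]*k*c[0]+p["cx"],p["fy"]*k*c[1]+p["cy"]])
    return np.array([p["fx"]*c[0]/c[2]+p["cx"],p["fy"]*c[1]/c[2]+p["cy"]])
E
python3 - <<'E'
from h import *
S=vision.camera_params("scene");D=vision.camera_params("side")
for n,a,b in [("head",(361,189),(340,165)),("cap",(334,199),(318,181)),("btn",(346,193),(327,170)),("cradle base",(277,224),(267,235)),("reel",(231,262),(235,308)),("bottle",(225,247),(212,280)),("shelf",(0,200),(0,195))]:
    X,e=tri([(S,a),(D,b)]);print(n,X.round(3),np.round(e,1),onz(S,a,0.012).round(3),onz(D,b,0.012).round(3))
a=cv2.imread("pics/scene0.png");b=cv2.imread("pics/side0.png")
c=cv2.resize(a[175:240,245:375],None,fx=6,fy=6,interpolation=3)[:, :780]
d=cv2.resize(b[155:255,235:365],None,fx=6,fy=6,interpolation=3)
cv2.imwrite("pics/c1.png",c)
E
```

```text
head [ 0.477 -0.401  0.001] [4.4 4.4] [ 0.469 -0.39   0.012] [ 0.469 -0.372  0.012]
cap [ 0.499 -0.254  0.006] [0.1 0.1] [ 0.492 -0.244  0.012] [ 0.495 -0.243  0.012]
btn [ 0.499 -0.332  0.005] [0.8 0.8] [ 0.49  -0.318  0.012] [ 0.495 -0.321  0.012]
cradle base [0.516 0.048 0.008] [7.1 7.1] [0.516 0.041 0.012] [0.512 0.062 0.012]
reel [0.459 0.295 0.012] [3.8 3.8] [0.46  0.29  0.012] [0.459 0.299 0.012]
bottle [ 0.562  0.235 -0.013] [1.7 1.7] [0.534 0.254 0.012] [0.546 0.256 0.012]
shelf [-0.052  0.818  0.672] [57.3 57.3] [1.379 0.658 0.012] [1.304 0.254 0.012]
```

```bash
cat >> h.py <<'E'
def go(target,yaw_axis_x=None,s=None):
    """print delta (shares) to reach target TCP; yaw_axis_x: world dir wanted for tool x (mod pi)"""
    s=s or telemetry.state();R=Ro.from_rotvec(s["eef_rot"]).as_matrix()
    d=R.T@(np.array(target)-s["eef_pos"])/0.4
    tw=None
    if yaw_axis_x is not None:
        v=R.T@np.array(yaw_axis_x);tw=np.arctan2(v[1],v[0]);tw=(tw+np.pi/2)%np.pi-np.pi/2;tw/=np.pi/4
    print("pos",s["eef_pos"].round(4),"delta",d.round(4),"twist",None if tw is None else round(tw,4),"dist",round(0.4*np.linalg.norm(d),3))
E
python3 - <<'E'
from h import *
s=telemetry.state();R=Ro.from_rotvec(s["eef_rot"]).as_matrix();print(R.round(3))
p=wp();c=-p["R"].T@p["t"];print("cam in tool",(R.T@(c-s["eef_pos"])).round(4)); print((R.T@p["R"].T).round(3))
go([0.40,-0.33,0.25],[0,1,0])
E
```

```text
[[ 0.923  0.386 -0.001]
 [ 0.386 -0.923  0.001]
 [ 0.    -0.002 -1.   ]]
cam in tool [ 0.0666  0.0012 -0.1699]
[[-0.    -0.971 -0.24 ]
 [ 1.    -0.     0.001]
 [-0.001 -0.24   0.971]]
pos [ 0.2215 -0.5301  0.2132] delta [ 0.6046 -0.2898 -0.0915] twist -1.496 dist 0.271
```

View pics/c1.png

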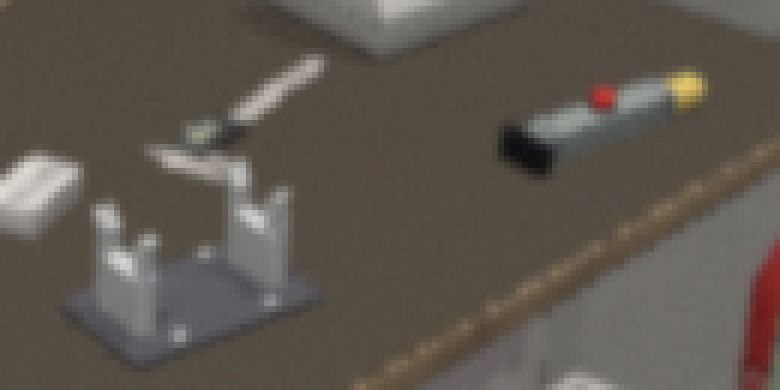

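The crop shows the tool's head pointing away from the cap along roughly -y, and the cradle's slots running roughly the same way. I'll move above the tool.

```bash
python3 - <<'E'
from h import *
go([0.48,-0.30,0.2],[0,1,0])
E
```

```text
pos [ 0.2215 -0.5301  0.2132] delta [ 0.818  -0.2817  0.0335] twist -1.496 dist 0.346
```

{"name": "servo_tool", "arguments": {"delta_pos": [[0.1,-0.03,0],[0.22,-0.08,0],[0.34,-0.12,0.01],[0.46,-0.16,0.02],[0.56,-0.19,0.02]], "twist": [-0.17,-0.35,-0.53,-0.71,-0.9]}}

```text
time_s: 0.6
eef_pos: [0.3999, -0.372, 0.2052]
eef_rot: [-2.67, -1.653, 0.0]
contact_force: [-0.1, -1.4, 0.2]
width: 0.0916
```

```bash
python3 - <<'E'
from h import *
go([0.48,-0.30,0.2],[0,1,0])
E
```

```text
pos [ 0.3999 -0.372   0.2052] delta [0.2502 0.099  0.013 ] twist -0.5881 dist 0.108
```

{"name": "servo_tool", "arguments": {"delta_pos": [[0.09,0.03,0],[0.17,0.07,0.01],[0.25,0.1,0.01],[0.25,0.1,0.01],[0.25,0.1,0.01]], "twist": [-0.18,-0.36,-0.54,-0.58,-0.58]}}

```text
time_s: 1.1
eef_pos: [0.4803, -0.3019, 0.2013]
eef_rot: [-2.233, -2.209, 0.001]
contact_force: [0.3, -0.2, 0.2]
width: 0.0912
```

```bash
python3 - <<'E'
from h import *
s=telemetry.state();print(s["eef_pos"],Ro.from_rotvec(s["eef_rot"]).as_matrix().round(3).tolist(),s["joints"].round(2))
import pickle
p,a=snap("wrist","w1.png");pickle.dump(p,open("w1.pkl","wb"))
E
```

```text
[ 0.48028722 -0.30194601  0.20133717] [[0.011, 1.0, -0.001], [1.0, -0.011, 0.0], [0.0, -0.001, -1.0]] [-0.58  0.32  1.6  -0.    1.22 -0.57]
```

View pics/w1.png

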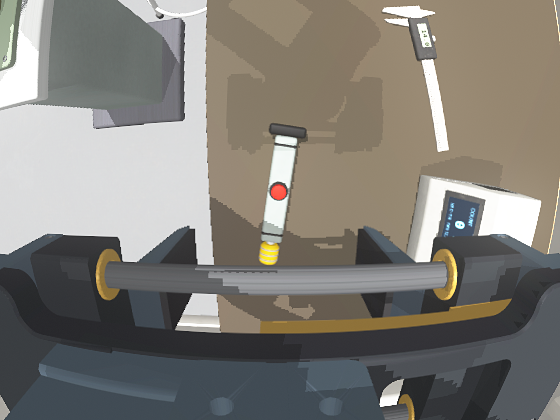

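The wrist view shows the button at (278,190), the cap at (288,131) and the head at (269,254). The front edge of the bench is at x≈208 px on the left.

```bash
cat >> h.py <<'E'
def blobs(a):
    h=cv2.cvtColor(a,cv2.COLOR_BGR2HSV);out={}
    for n,m in dict(red=cv2.inRange(h,(0,150,110),(8,255,255))|cv2.inRange(h,(172,150,110),(180,255,255)),yel=cv2.inRange(h,(20,130,120),(34,255,255))).items():
        k,l,st,c=cv2.connectedComponentsWithStats(m)
        out[n]=[(st[i,4],c[i].round(1).tolist()) for i in range(1,k) if st[i,4]>8]
    return out
E
python3 - <<'E'
from h import *
import pickle
p=pickle.load(open("w1.pkl","rb"));a=cv2.imread("pics/w1.png");print(blobs(a))
for f in("scene0","side0"):print(f,blobs(cv2.imread(f"pics/{f}.png")))
for uv,z in[((278,190.5),.033),((288,131),.024),((269,254),.02)]:print(onz(p,uv,z).round(4))
S=vision.camera_params("scene");D=vision.camera_params("side")
print("shelf",tri([(S,(395,88)),(D,(343,30))]))
go([0.50,-0.10,0.22],[0,1,0])
E
```

```text
{'red': [(np.int32(187), [278.2, 191.6])], 'yel': [(np.int32(100), [269.5, 246.0]), (np.int32(583), [105.0, 274.8]), (np.int32(62), [268.3, 252.1]), (np.int32(482), [446.6, 274.8]), (np.int32(57), [267.5, 257.3]), (np.int32(45), [266.9, 262.4]), (np.int32(2848), [386.6, 320.1]), (np.int32(175), [407.8, 405.3])]}
scene0 {'red': [(np.int32(34), [106.2, 101.6]), (np.int32(9), [345.0, 191.0]), (np.int32(52), [373.3, 223.0]), (np.int32(13), [223.2, 227.6])], 'yel': [(np.int32(249), [169.4, 74.4])]}
side0 {'red': [(np.int32(15), [360.1, 130.4]), (np.int32(17), [327.8, 169.9]), (np.int32(440), [342.3, 219.0]), (np.int32(51), [209.3, 256.1])], 'yel': [(np.int32(772), [86.1, 34.8]), (np.int32(21), [340.0, 164.0])]}
[ 0.4823 -0.2964  0.033 ]
[ 0.4936 -0.2339  0.024 ]
[ 0.4713 -0.3729  0.02  ]
shelf (array([ 0.67668127, -0.92447685,  0.30883509]), [np.float64(11.987441703492294), np.float64(11.987441703492427)])
pos [ 0.4798 -0.3025  0.2015] delta [ 0.5069  0.044  -0.0462] twist -0.0161 dist 0.204
```

{"name": "servo_tool", "arguments": {"delta_pos": [[0.08,0,0],[0.16,0,0],[0.2,0,0],[0.2,0,0],[0.2,0,0]], "twist": [0,0,0,0,0]}}

```text
time_s: 1.65
eef_pos: [0.4809, -0.2238, 0.2022]
eef_rot: [2.235, 2.206, -0.001]
contact_force: [-0.5, 0.0, -0.3]
width: 0.0914
```

```bash
python3 - <<'E'
from h import *
import pickle
p,a=snap("wrist","w2.png");pickle.dump(p,open("w2.pkl","wb"));print(blobs(a))
p1=pickle.load(open("w1.pkl","rb"));b=[x for x in blobs(a)["red"] if x[0]>80][0][1]
S=vision.camera_params("scene");D=vision.camera_params("side")
print(tri([(p1,(278.2,191.6)),(p,b)]),tri([(p1,(278.2,191.6)),(p,b),(S,(345,191)),(D,(327.8,169.9))]))
go([0.49,0.03,0.22])
E
```

```text
{'red': [(np.int32(164), [278.1, 258.7])], 'yel': [(np.int32(38), [73.1, 2.1]), (np.int32(52), [91.7, 2.1]), (np.int32(556), [105.1, 275.0]), (np.int32(547), [446.6, 274.1]), (np.int32(2875), [386.4, 320.1]), (np.int32(88), [269.9, 304.1]), (np.int32(45), [268.7, 309.5]), (np.int32(41), [268.1, 314.0]), (np.int32(27), [267.9, 318.0]), (np.int32(175), [407.8, 405.2])]}
(array([ 0.48256167, -0.29871772,  0.02661511]), [np.float64(0.005233628493223457), np.float64(0.005233628493247673)]) (array([ 0.48306955, -0.29799625,  0.02869685]), [np.float64(0.6141853562785395), np.float64(0.5341590042784415), np.float64(1.7455493959198582), np.float64(2.324081388835875)])
pos [ 0.481  -0.224   0.2021] delta [ 0.6352  0.0141 -0.0455] twist None dist 0.255
```

{"name": "servo_tool", "arguments": {"delta_pos": [[0.11,0,0],[0.23,0,-0.02],[0.35,0,-0.04],[0.47,0,-0.05],[0.55,0.01,-0.05]], "twist": [0,0,0,0,0]}}

```text
time_s: 2.2
eef_pos: [0.4881, -0.0016, 0.2228]
eef_rot: [2.235, 2.206, 0.002]
contact_force: [0.8, -0.3, 0.4]
width: 0.0911
```

```bash
python3 - <<'E'
from h import *
import pickle
p,a=snap("wrist","w3.png");pickle.dump(p,open("w3.pkl","wb"));go([.48,-.1,.2])
E
```

```text
pos [0.4888 0.0019 0.2225] delta [-0.2553 -0.0193  0.0552] twist None dist 0.105
```

{"name": "servo_tool", "arguments": {"delta_pos": [[-0.1,0,0.02],[-0.2,0,0.03],[-0.3,0,0.03],[-0.3,0,0.03],[-0.3,0,0.03]], "twist": [0,0,0,0,0]}}

```text
time_s: 2.75
eef_pos: [0.4862, -0.1245, 0.2097]
eef_rot: [-2.239, -2.203, -0.0]
contact_force: [0.0, 0.4, 0.5]
width: 0.091
```

```bash
python3 - <<'E'
from h import *
import pickle
p,a=snap("wrist","w4.png");pickle.dump(p,open("w4.pkl","wb"));print(telemetry.state()["eef_pos"])
b=cv2.imread("pics/w3.png")
i=[cv2.resize(x[:262,150:410],None,fx=1.5,fy=1.5,interpolation=3) for x in(b,a)]
cv2.imwrite("pics/w34.png",np.hstack(i));print(np.hstack(i).shape)
E
```

```text
[ 0.48618357 -0.12357521  0.20979978]
(393, 780, 3)
```

View pics/w34.png

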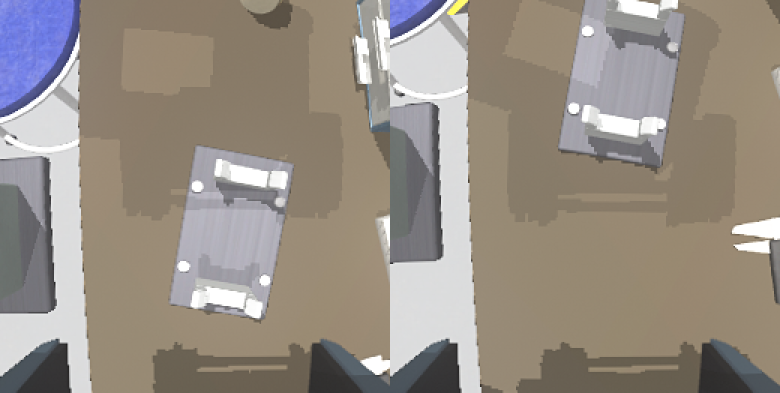

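```bash
python3 - <<'E'
from h import *
import pickle
p3,p4=[pickle.load(open(f"w{i}.pkl","rb")) for i in(3,4)]
f=lambda x,y:(150+x/1.5,y/1.5)
C=[onz(p3,f(*q),.008) for q in[(196,146),(294,164),(265,320),(170,304)]]
print(np.round(C,4)); print("mean",np.mean(C,0).round(4))
print([np.linalg.norm(C[i]-C[(i+1)%4]).round(4) for i in range(4)])
ax=(C[0]+C[1]-C[2]-C[3])/2;print("axis",ax/np.linalg.norm(ax))
print("w4 front",[onz(p4,f(*q),.008).round(4) for q in[(168,150),(271,167)]])
print("cheeks tri",tri([(p3,f(197,297)),(p4,f(200,124))]),tri([(p3,f(254,309)),(p4,f(263,126))]))
# model fit overlay using edge points: plate corners in both images
from scipy.optimize import least_squares
obs=[(p3,f(196,146),(65,40)),(p3,f(294,164),(65,-40)),(p3,f(265,320),(-65,-40)),(p3,f(170,304),(-65,40)),(p4,f(168,150),(-65,40)),(p4,f(271,167),(-65,-40))]
def X(v,m,z=.008):
    c,s=np.cos(v[2]),np.sin(v[2]);x,y=np.array(m)/1e3;return np.array([v[0]+c*x-s*y,v[1]+s*x+c*y,z])
# model y axis: left of x. x ~ +y world => left = -x world
r=least_squares(lambda v:np.concatenate([proj(p,X(v,m))-np.array(u) for p,u,m in obs]),[.51,.03,1.4])
print(r.x,r.fun.round(1))
v=r.x
ims=[]
for n,p in(("w3",p3),("w4",p4)):
    a=cv2.resize(cv2.imread(f"pics/{n}.png")[:262,150:410],None,fx=3,fy=3,interpolation=3)
    for xs in(-51,-39,39,51):
        for ys in(-27,-20,-14,14,20,27):
            z=.045+(.026 if abs(ys)>=20 else 0)
            u=(proj(p,X(v,(xs,ys),z))-[150,0])*3
            cv2.circle(a,tuple(int(k) for k in u),2,(0,0,255) if z>.05 else (0,200,0),-1)
    ims.append(a)
y0,y1=200,700
cv2.imwrite("pics/ov.png",np.hstack([ims[0][260:680,200:600],ims[1][0:420,200:600]]))
E
```

```text
[[ 0.4954  0.1067  0.008 ]
 [ 0.5728  0.0933  0.008 ]
 [ 0.5505 -0.0335  0.008 ]
 [ 0.473  -0.0191  0.008 ]]
mean [0.5229 0.0368 0.008 ]
[np.float64(0.0785), np.float64(0.1287), np.float64(0.0788), np.float64(0.1278)]
axis [0.17397951 0.98474927 0.        ]
w4 front [array([ 0.4722, -0.0204,  0.008 ]), array([ 0.5499, -0.0336,  0.008 ])]
cheeks tri (array([ 0.49491714, -0.00628696,  0.04426577]), [np.float64(0.6754227609828279), np.float64(0.6754227609828489)]) (array([ 0.53420458, -0.01074814,  0.06639292]), [np.float64(1.020479518705841), np.float64(1.020479518705792)])
[0.52278891 0.03687785 1.39422865] [-0.5 -1.   0.7 -0.4  0.2  0.5 -0.8  0.8 -0.2 -0.2  0.7  0.4]
```

View pics/ov.png

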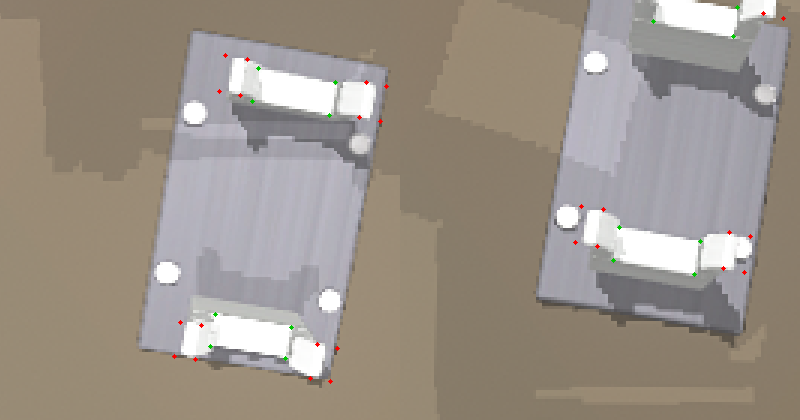

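The overlay matches the cradle to about 1 mm. Its seat is at (0.523, 0.037), heading 79.9°, and the tool's heading is about 80.8°. Next I go and grasp the tool.

```bash
python3 - <<'E'
from h import *
go([.4825,-.297,.10],[.160,.987,0])
E
```

```text
pos [ 0.4862 -0.1236  0.2098] delta [-0.4337 -0.0029  0.2744] twist 0.1863 dist 0.205
```

{"name": "servo_tool", "arguments": {"delta_pos": [[-0.1,0,0.06],[-0.2,0,0.12],[-0.3,0,0.18],[-0.38,0,0.24],[-0.434,-0.003,0.274]], "twist": [0.05,0.1,0.15,0.186,0.186]}}

```text
time_s: 3.3
eef_pos: [0.4824, -0.2973, 0.0984]
eef_rot: [-2.389, -2.037, 0.001]
contact_force: [0.6, -0.5, -0.2]
width: 0.0911
```

```bash
python3 - <<'E'
from h import *
p,a=snap("wrist","w5.png");b=blobs(a);print(b['red'])
for x in b['red']: print(onz(p,x[1],.031))
go([.4825,-.297,.003],[.160,.987,0]);
E
```

```text
[(np.int32(364), [276.0, 221.5])]
[ 0.48246638 -0.29745972  0.031     ]
pos [ 0.4817 -0.2993  0.0968] delta [0.0062 0.002  0.2345] twist 0.0016 dist 0.094
```

View pics/w5.png

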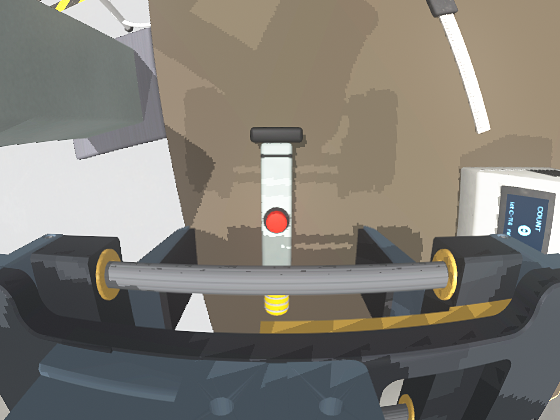

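The gripper is aligned with the tool and the button is at (276,221), centred between the fingers. Now descend and grip.

{"name": "servo_tool", "arguments": {"delta_pos": [[0.002,0.001,0.06],[0.003,0.002,0.12],[0.003,0.002,0.18],[0.003,0.002,0.21],[0.003,0.002,0.235]], "twist": [0,0,0,0,0]}}

```text
time_s: 3.85
eef_pos: [0.4842, -0.2946, 0.006]
eef_rot: [-2.389, -2.04, -0.0]
contact_force: [-0.2, 0.5, 0.4]
width: 0.0911
```

{"name": "servo_tool", "arguments": {"delta_pos": [[0,0,0],[0,0,0],[0,0,0],[0,0,0],[0,0,0]], "twist": [0,0,0,0,0], "gripper": 0, "force": 20}}

```text
time_s: 4.35
eef_pos: [0.4841, -0.2957, 0.007]
eef_rot: [2.39, 2.037, 0.001]
contact_force: [-0.4, 0.3, 0.2]
width: 0.054
```

{"name": "servo_tool", "arguments": {"delta_pos": [[0,0,0.005],[0,0,0.005],[0,0,0.005],[0,0,0.005],[0,0,0.005]], "twist": [0,0,0,0,0]}}

```text
time_s: 4.85
eef_pos: [0.4834, -0.2954, 0.0043]
eef_rot: [-2.39, -2.038, 0.001]
contact_force: [-0.4, 0.9, 0.7]
width: 0.024
```

{"name": "servo_tool", "arguments": {"delta_pos": [[0,0,0],[0,0,0],[0,0,0],[0,0,0],[0,0,0]], "twist": [0,0,0,0,0]}}

```text
time_s: 5.35
eef_pos: [0.4834, -0.2953, 0.0043]
eef_rot: [-2.39, -2.038, 0.001]
contact_force: [-2.7, 0.0, 1.2]
width: 0.0238
```

{"name": "servo_tool", "arguments": {"delta_pos": [[0,0,-0.05],[0,0,-0.13],[0,0,-0.22],[0,0,-0.3],[0,0,-0.34]], "twist": [0,0,0,0,0]}}

```text
time_s: 5.85
eef_pos: [0.4854, -0.2962, 0.1432]
eef_rot: [2.387, 2.035, 0.003]
contact_force: [-0.0, -0.9, -3.0]
width: 0.0239
```

```bash
python3 - <<'E'
from h import *
s=telemetry.state();R=Ro.from_rotvec(s["eef_rot"]).as_matrix()
p,a=snap("wrist","w6.png");b=blobs(a);print(b['red'],s["width"],s["contact_force"])
for x in b['red']: 
  for h in (.024,.028): print((R.T@(onz(p,x[1],s["eef_pos"][2]+h)-s["eef_pos"])).round(4))
c,s_=np.cos(1.394),np.sin(1.394)
go([.523,.037,.14],[c,s_,0])
E
```

```text
[(np.int32(113), [276.3, 262.3]), (np.int32(82), [454.0, 290.8])] 0.023873726282254083 [-0.04283209 -0.86642111 -2.98658649]
[ 0.0048  0.0002 -0.024 ]
[ 0.0064  0.0002 -0.028 ]
[-0.0164  0.1012 -0.0234]
[-0.0142  0.0984 -0.0274]
pos [ 0.4862 -0.2967  0.1448] delta [ 0.8382 -0.0411  0.0093] twist 0.023 dist 0.336
```

View pics/w6.png

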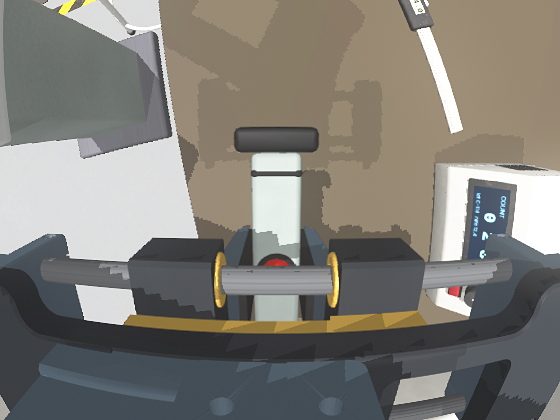

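```bash
python3 - <<'E'
from h import *
s=telemetry.state();R=Ro.from_rotvec(s["eef_rot"]).as_matrix();p=wp()
for uv in[(277,129),(277,171),(277,175)]:
  print(uv,(R.T@(onz(p,uv,s["eef_pos"][2]+.020)-s["eef_pos"])).round(4))
E
```

```text
(277, 129) [ 0.0678  0.0005 -0.0202]
(277, 171) [ 0.0484  0.0005 -0.0201]
(277, 175) [ 0.0465  0.0005 -0.0201]
```

{"name": "servo_tool", "arguments": {"delta_pos": [[0.06,0,0],[0.16,-0.01,0],[0.26,-0.01,0],[0.36,-0.02,0],[0.46,-0.02,0]], "twist": [0,0.01,0.02,0.02,0.02]}}

```text
time_s: 6.4
eef_pos: [0.5043, -0.1107, 0.1392]
eef_rot: [-2.406, -2.018, 0.001]
contact_force: [0.7, -0.1, -1.9]
width: 0.0237
```

{"name": "servo_tool", "arguments": {"delta_pos": [[0.1,0,0],[0.2,-0.01,0],[0.29,-0.02,0],[0.35,-0.02,0],[0.385,-0.021,0]], "twist": [0,0,0,0,0]}}

```text
time_s: 6.9
eef_pos: [0.5233, 0.0426, 0.1393]
eef_rot: [-2.404, -2.021, 0.001]
contact_force: [0.1, -0.4, -3.4]
width: 0.0238
```

{"name": "servo_tool", "arguments": {"delta_pos": [[0,0,0],[0,0,0],[0,0,0],[0,0,0],[0,0,0]], "twist": [0,0,0,0,0]}}

```text
time_s: 7.4
eef_pos: [0.5234, 0.0398, 0.1404]
eef_rot: [2.408, 2.018, -0.0]
contact_force: [0.1, 0.2, -3.1]
width: 0.0239
```

```bash
python3 - <<'E'
from h import *
c,s_=np.cos(1.394),np.sin(1.394)
go([.5235,.040,.075],[c,s_,0])
import time
go([.5235,.040,.075],[c,s_,0])
p,a=snap("wrist","w7.png")
X=lambda x,y,z:np.array([.5228+c*x-s_*y,.0369+s_*x+c*y,z])
for x in(39,51):
  for y in(-27,-20,-14,14,20,27):
    u=proj(p,X(x/1e3,y/1e3,.045+(.026 if abs(y)>14 else 0)));cv2.circle(a,tuple(int(k) for k in u.round()),1,(0,0,255),-1)
cv2.imwrite("pics/w7c.png",cv2.resize(a[60:260,180:380],None,fx=2.5,fy=2.5,interpolation=3))
E
```

```text
pos [0.5234 0.0398 0.1404] delta [0.0006 0.0002 0.1634] twist 0.0014 dist 0.065
pos [0.5234 0.0398 0.1404] delta [0.0006 0.0002 0.1634] twist 0.0014 dist 0.065
```

View pics/w7c.png

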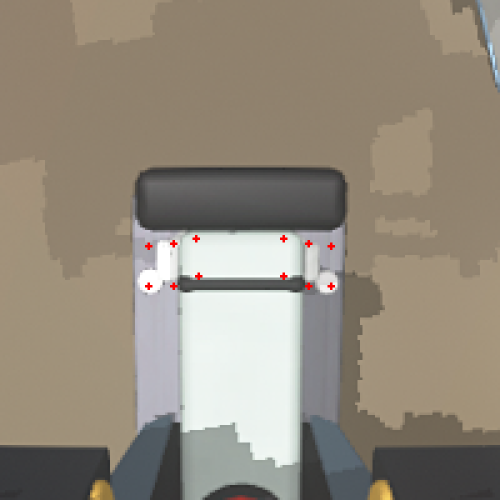

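The barrel (centre about 241 px) is over the cradle's centre line (about 240 px). Lower it.

{"name": "servo_tool", "arguments": {"delta_pos": [[0,0,0.05],[0,0,0.1],[0,0,0.14],[0,0,0.18],[0,0,0.2]], "twist": [0,0,0,0,0]}}

```text
time_s: 7.95
eef_pos: [0.5226, 0.0403, 0.0592]
eef_rot: [-2.406, -2.018, 0.003]
contact_force: [0.3, 0.4, -2.6]
width: 0.0237
```

{"name": "servo_tool", "arguments": {"delta_pos": [[0,0,0.006],[0,0,0.012],[0,0,0.018],[0,0,0.022],[0,0,0.026]], "twist": [0,0,0,0,0]}}

```text
time_s: 8.45
eef_pos: [0.5237, 0.0406, 0.0502]
eef_rot: [2.406, 2.019, 0.001]
contact_force: [-0.2, -0.1, -2.6]
width: 0.0238
```

Still carrying the tool's weight, so lower a little more.

{"name": "servo_tool", "arguments": {"delta_pos": [[0,0,0.004],[0,0,0.008],[0,0,0.008],[0,0,0.008],[0,0,0.008]], "twist": [0,0,0,0,0]}}

```text
time_s: 8.95
eef_pos: [0.5236, 0.0406, 0.0492]
eef_rot: [2.406, 2.019, 0.002]
contact_force: [-5.4, -0.3, 14.8]
width: 0.0236
```

Seated: contact force up 15 N. Release and rise.

{"name": "servo_tool", "arguments": {"delta_pos": [[0,0,-0.005],[0,0,-0.005],[0,0,-0.005],[0,0,-0.005],[0,0,-0.005]], "twist": [0,0,0,0,0], "gripper": 0.7}}

```text
time_s: 9.45
eef_pos: [0.5233, 0.0406, 0.0485]
eef_rot: [-2.406, -2.019, 0.001]
contact_force: [0.1, -0.2, 0.3]
width: 0.061
```

{"name": "servo_tool", "arguments": {"delta_pos": [[0,0,0],[0,0,-0.08],[0,0,-0.16],[0,0,-0.22],[0,0,-0.25]], "twist": [0,0,0,0,0]}}

```text
time_s: 9.95
eef_pos: [0.5245, 0.0407, 0.1509]
eef_rot: [2.405, 2.018, 0.005]
contact_force: [-0.0, -0.0, -0.5]
width: 0.064
```

{"name": "servo_tool", "arguments": {"delta_pos": [[0,0,0],[0,0,0],[0,0,0],[0,0,0],[0,0,0]], "twist": [0,0,0,0,0], "gripper": 0}}

```text
time_s: 10.45
eef_pos: [0.523, 0.0406, 0.1478]
eef_rot: [-2.406, -2.019, 0.002]
contact_force: [0.2, 0.5, -0.5]
width: 0.0264
```

```bash
python3 - <<'E'
from h import *
s=telemetry.state();p,a=snap("wrist","w8.png");b=blobs(a);print(b['red'],s["eef_pos"],s["width"])
for x in b['red']:print(onz(p,x[1],.077))
cv2.imwrite("pics/w8c.png",a[60:320,150:410])
E
```

```text
[(np.int32(344), [276.9, 222.1])] [0.52297535 0.04059054 0.14782843] 0.02639850789530863
[0.52344972 0.03877458 0.077     ]
```

View pics/w8c.png

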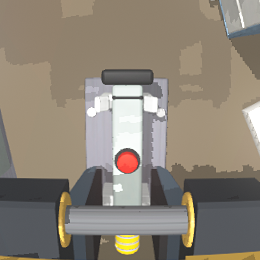

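The barrel lies in both slots, with the button at (127,160) in the crop, which is (0.5234, 0.0388) in the world. Next, close fully, descend and press.

{"name": "servo_tool", "arguments": {"delta_pos": [[-0.005,0,0.03],[-0.005,0,0.06],[-0.005,0,0.09],[-0.005,0,0.12],[-0.005,0,0.145]], "twist": [0,0,0,0,0]}}

```text
time_s: 11.0
eef_pos: [0.5225, 0.0386, 0.0892]
eef_rot: [-2.406, -2.019, 0.002]
contact_force: [1.1, -0.8, 0.2]
width: 0.0005
```

{"name": "servo_tool", "arguments": {"delta_pos": [[0,0,0.006],[0,0,0.012],[0,0,0.018],[0,0,0.022],[0,0,0.025]], "twist": [0,0,0,0,0]}}

```text
time_s: 11.5
eef_pos: [0.5232, 0.0386, 0.0809]
eef_rot: [2.406, 2.019, 0.001]
contact_force: [0.2, -0.3, 0.2]
width: 0.0003
```

{"name": "servo_tool", "arguments": {"delta_pos": [[0,0,0.005],[0,0,0.01],[0,0,0.014],[0,0,0.017],[0,0,0.019]], "twist": [0,0,0,0,0]}}

```text
time_s: 12.0
eef_pos: [0.5233, 0.0386, 0.0733]
eef_rot: [2.406, 2.019, 0.001]
contact_force: [-0.7, 0.5, 4.6]
width: 0.0005
```

```bash
python3 - <<'E'
from h import *
c,s_=np.cos(1.394),np.sin(1.394)
S,a=snap("scene");D,b=snap("side");print(blobs(a)["yel"],blobs(b)["yel"],telemetry.state()["contact_force"])
for d in(76,106):
    X=np.array([.5234-c*d/1e3,.0388-s_*d/1e3,.057]);print(d,proj(S,X).round(1),proj(D,X).round(1))
E
```

```text
[(np.int32(252), [169.5, 74.2]), (np.int32(19), [300.8, 202.9])] [(np.int32(774), [86.1, 34.9]), (np.int32(18), [291.6, 198.0])] [ 0.09998404 -0.79697901  3.16598029]
76 [294.  205.4] [284.7 201.2]
106 [300.8 203.1] [291.2 196.2]
```

The rod has sprung out about 30 mm: both cameras put the head at 106 mm. Rise, open, and go over the head.

{"name": "servo_tool", "arguments": {"delta_pos": [[0,0,-0.06],[0,0,-0.14],[-0.08,0,-0.2],[-0.17,0,-0.2],[-0.2,0,-0.2]], "twist": [0,0,0,0,0], "gripper": 0.7}}

```text
time_s: 12.6
eef_pos: [0.5087, -0.0422, 0.1536]
eef_rot: [2.407, 2.017, -0.0]
contact_force: [0.4, -0.0, 0.4]
width: 0.0373
```

{"name": "servo_tool", "arguments": {"delta_pos": [[-0.03,0,0],[-0.065,0,0],[-0.065,0,0],[-0.065,0,0],[-0.065,0,0]], "twist": [0,0,0,0,0]}}

```text
time_s: 13.1
eef_pos: [0.5047, -0.0652, 0.1529]
eef_rot: [-2.406, -2.02, 0.0]
contact_force: [-0.4, 0.1, 0.9]
width: 0.0636
```

```bash
python3 - <<'E'
from h import *
s=telemetry.state();R=Ro.from_rotvec(s["eef_rot"]).as_matrix()
p,a=snap("wrist","w9.png");b=blobs(a)
print(s["eef_pos"],s["width"],b["red"])
for n,v in b['yel']:
  if 255<v[0]<300:
    X=onz(p,v,.067);print(n,v,X.round(4),(R.T@(X-s["eef_pos"])).round(4))
cv2.imwrite("pics/w9c.png",a[40:340,130:430])
c,s_=np.cos(1.394),np.sin(1.394)
go([.5047,-.0655,.040],[c,s_,0])
E
```

```text
[ 0.50471608 -0.06515243  0.15290213] 0.0635970422858266 [(np.int32(337), [276.4, 83.0])]
181 [276.5, 201.7] [ 0.5073 -0.0543  0.067 ] [0.0111 0.0007 0.0859]
136 [276.4, 210.4] [ 0.5059 -0.0613  0.067 ] [0.0039 0.0006 0.0859]
137 [276.2, 218.1] [ 0.5047 -0.0677  0.067 ] [-0.0025  0.0004  0.0859]
98 [276.6, 225.4] [ 0.5039 -0.0738  0.067 ] [-0.0087  0.0007  0.0859]
pos [ 0.5048 -0.0651  0.153 ] delta [-1.000e-03  1.000e-04  2.824e-01] twist 0.0041 dist 0.113
```

View pics/w9c.png

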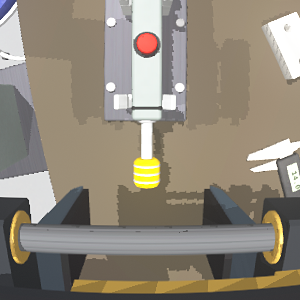

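The head is centred under the gripper, out on the thin rod. Descend and grip it.

{"name": "servo_tool", "arguments": {"delta_pos": [[0,0,0.07],[0,0,0.14],[0,0,0.21],[0,0,0.26],[0,0,0.287]], "twist": [0,0,0,0,0]}}

```text
time_s: 13.65
eef_pos: [0.5037, -0.065, 0.0366]
eef_rot: [-2.404, -2.019, 0.003]
contact_force: [-0.6, -0.7, -0.9]
width: 0.0641
```

{"name": "servo_tool", "arguments": {"delta_pos": [[0,0,0],[0,0,0],[0,0,0],[0,0,0],[0,0,0]], "twist": [0,0,0,0,0], "gripper": 0, "force": 30}}

```text
time_s: 14.15
eef_pos: [0.5051, -0.0658, 0.0391]
eef_rot: [2.406, 2.019, 0.002]
contact_force: [-0.3, -0.2, 0.4]
width: 0.0265
```

{"name": "servo_tool", "arguments": {"delta_pos": [[0,0,0],[0,0,0],[0,0,0],[0,0,0],[0,0,0]], "twist": [0,0,0,0,0]}}

```text
time_s: 14.65
eef_pos: [0.5048, -0.0658, 0.0385]
eef_rot: [2.406, 2.019, 0.0]
contact_force: [0.3, -1.0, 1.3]
width: 0.0207
```

{"name": "servo_tool", "arguments": {"delta_pos": [[-0.015,0,0],[-0.035,0,0],[-0.055,0,0],[-0.075,0,0],[-0.09,0,0]], "twist": [0,0,0,0,0]}}

```text
time_s: 15.15
eef_pos: [0.498, -0.1018, 0.0382]
eef_rot: [-2.407, -2.018, -0.0]
contact_force: [1.5, 2.5, 0.4]
width: 0.021
```

{"name": "servo_tool", "arguments": {"delta_pos": [[-0.02,0,0],[-0.04,0,0],[-0.06,0,0],[-0.08,0,0],[-0.1,0,0]], "twist": [0,0,0,0,0]}}

```text
time_s: 15.65
eef_pos: [0.4911, -0.1409, 0.0382]
eef_rot: [-2.406, -2.019, 0.0]
contact_force: [1.5, 5.3, 0.2]
width: 0.021
```

```bash
python3 - <<'E'
from h import *
s=telemetry.state();c,s_=np.cos(1.394),np.sin(1.394)
u=np.array([-c,-s_,0]);print("travel from seat",(s["eef_pos"]-[.5228,.0369,0])@u,"F",s["contact_force"],"axial",s["contact_force"]@u,s["width"])
p,a=snap("wrist");r=[x for x in blobs(a)["red"]];print(r,[onz(p,x[1],.077).round(4) for x in r])
E
```

```text
travel from seat 0.18064049686064226 F [1.49887246 5.33860993 0.19624655] axial -5.519009531451023 0.021004221880777843
[] []
```

{"name": "servo_tool", "arguments": {"delta_pos": [[-0.005,0,0],[-0.01,0,0],[-0.015,0,0],[-0.02,0,0],[-0.025,0,0]], "twist": [0,0,0,0,0]}}

```text
time_s: 16.2
eef_pos: [0.4895, -0.1501, 0.0382]
eef_rot: [-2.406, -2.019, 0.0]
contact_force: [0.1, 5.2, -0.3]
width: 0.0211
```

{"name": "servo_tool", "arguments": {"delta_pos": [[-0.003,0,0],[-0.006,0,0],[-0.008,0,0],[-0.01,0,0],[-0.01,0,0]], "twist": [0,0,0,0,0]}}

```text
time_s: 16.7
eef_pos: [0.4889, -0.154, 0.0382]
eef_rot: [-2.406, -2.019, 0.0]
contact_force: [0.7, 4.9, 0.0]
width: 0.0208
```

{"name": "servo_tool", "arguments": {"delta_pos": [[-0.002,0,0],[-0.004,0,0],[-0.006,0,0],[-0.006,0,0],[-0.006,0,0]], "twist": [0,0,0,0,0]}}

```text
time_s: 17.2
eef_pos: [0.4884, -0.1554, 0.0381]
eef_rot: [-2.405, -2.018, -0.001]
contact_force: [1.4, 8.2, -0.3]
width: 0.0205
```

```bash
python3 - <<'E'
from h import *
s=telemetry.state();c,s_=np.cos(1.394),np.sin(1.394)
u=np.array([-c,-s_,0]);print("travel",(s["eef_pos"]-[.5228,.0369,0])@u,"F",s["contact_force"],"axial",s["contact_force"]@u,s["width"])
S,a=snap("scene","s2.png");D,b=snap("side","d2.png")
for n,im in(("s",a),("d",b)):print({k:[y for y in v if 240<y[1][0]<340 and 150<y[1][1]<260] for k,v in blobs(im).items()})
for d in(0,-5,5,9):
    X=np.array([.5228,.0369,.077])+u*d/1e3;print("button at",d,proj(S,X).round(1),proj(D,X).round(1))
cv2.imwrite("pics/sd2.png",np.hstack([cv2.resize(a[170:250,240:340],None,fx=4,fy=4,interpolation=3),cv2.resize(b[165:245,230:330],None,fx=4,fy=4,interpolation=3)]))
E
```

```text
travel 0.195387889822439 F [ 1.37008353  8.20764425 -0.27415154] axial -8.320670927755243 0.020538755685231166
{'red': [(np.int32(11), [278.4, 206.1])], 'yel': []}
{'red': [(np.int32(28), [268.4, 207.8])], 'yel': [(np.int32(15), [307.3, 182.3])]}
button at 0 [276.7 206.3] [267.4 207.8]
button at -5 [275.4 206.7] [266.1 208.8]
button at 5 [277.9 205.9] [268.6 206.9]
button at 9 [278.8 205.5] [269.6 206.2]
```

View pics/sd2.png

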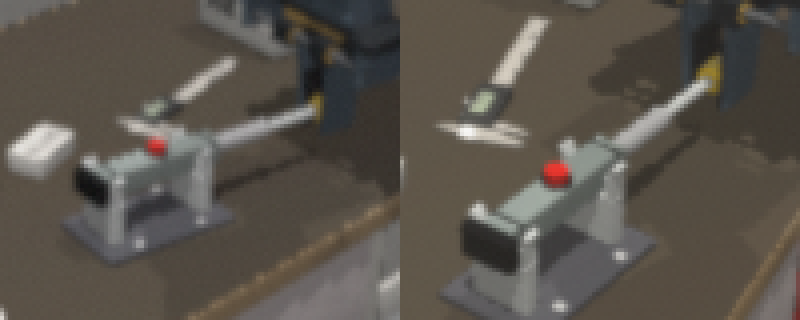

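Both sections are out and the cap is against the yoke. The force rose from 5 to 8.3 N at 195 mm, where I expected the stop. One more millimetre should confirm it.

{"name": "servo_tool", "arguments": {"delta_pos": [[-0.002,0,0],[-0.004,0,0],[-0.004,0,0],[-0.004,0,0],[-0.004,0,0]], "twist": [0,0,0,0,0]}}

```text
time_s: 17.8
eef_pos: [0.4878, -0.1555, 0.0379]
eef_rot: [-2.405, -2.015, -0.003]
contact_force: [1.5, 13.8, 1.0]
width: 0.0208
```

{"name": "servo_tool", "arguments": {"delta_pos": [[0,0,0],[0,0,0],[0,0,0],[0,0,0],[0,0,0]], "twist": [0,0,0,0,0]}}

```text
time_s: 18.3
eef_pos: [0.4878, -0.1555, 0.0379]
eef_rot: [-2.405, -2.015, -0.003]
contact_force: [1.5, 12.7, -0.1]
width: 0.0206
```

```bash
python3 - <<'E'
from h import *
from bench import workorder
D,b=snap("side","d3.png");s=telemetry.state();print(blobs(b)["yel"],s["contact_force"],s["width"],s["eef_pos"])
print(workorder.sign_off())
E
```

```text
[(np.int32(776), [86.1, 34.9]), (np.int32(15), [307.4, 182.4])] [ 2.26527221 13.91920233 -0.14803465] 0.020681503390982948 [ 0.48777661 -0.15551194  0.03792098]
the job is handed in; nothing more can be done
None
```

The job is done and handed in at about 18 s. The tool lies button up in both yokes. I let go of it, then pressed the button, and the rod sprang out about 30 mm. I then gripped the yellow head and pulled it to the second stop, and the arm is still holding it there.

**Last checks:**
- **Second stop:** the head is about 195 mm from the seat centre, where the second stop should be with the cap against its yoke. A further 1.6 mm pull moved it no further and only raised the force from about 8 to 13–14 N.
- **Pictures:** one taken just before that last pull shows both sections out and the cap at the yoke. At sign-off I rechecked only the head's position in the side camera, and it had not moved.
- **Grip:** the finger opening stayed at about 20.7 mm, slightly under the head's 22 mm; I did not look into why. There was no sign of slipping.
- **Bottle, reel and meter:** the arm did not go near them, but I did not check them again in a picture at the end.

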